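# Remount the build platform of a resin printer with its torque-limiting clamp knob

## Task

Get the resin printer ready for its next print: its clamp knob has been left wound down, so back it off until the pad is clear of the bracket's channel, then take the build platform from the drip tray and slide it fully home into the channel. Tighten the clamp knob until it slips and clicks, stop within half a turn of that, and let go; leave the other things on the bench where they are.

Things in the scene. Friction and masses are not known exactly. Their poses are not given: they have to be found in the camera images.
- printer: Resin printer, hood off, fixed. Origin: centre of the underside; x to its rear (front faces -x), z up. Grey base 220 x 210 x 125 mm, open vat on it (rim 161 mm up); at the rear a column 68 mm wide, top 328 mm up, front face 63 mm behind the origin. Its carriage, parked high, carries a bracket 54 mm wide over the vat, roof 288 mm up, mouth 45 mm before the origin.
- dock (a point): Platform's origin when fully home, 226 mm up, 15 mm before the printer's centre, axes as the printer's. Bracket in this frame: C-channel along x, open to -x and below, inside 44 mm wide, z 34 to 48 mm, x -30 (mouth) to 34 mm (back stop). The platform's T-head slides in along +x and rests on two lips (z 26 to 34 mm) with a 22 mm slot between for the web.
- knob_grip (a point): Clamp knob on the bracket's roof: black fluted upright cylinder, 39 mm across, 28 mm tall, steel disc and short index mark on top; axis 5 mm behind the dock. Point on the axis, 10 mm below the top, 328 mm above the table with the screw at 0, and 2.5 mm lower per rad of screw. The knob's underside stays 15 mm or more above the roof. Turns with the knob.
- screw (a joint): Turn of the clamp screw in rad, growing clockwise seen from above (tightening). 0: pad flush with the channel's roof; thread ends at 2.7. Pad comes down 2.5 mm per rad. Starts at 1.95 to 2.2, too low for the T-head, which needs it well below 1.6; on a platform resting in the channel the pad lands at 1.6 and is tight at about 1.8. Steady drag 0.25 N m; stays where left.
- ratchet (a joint): Slip of the knob on its screw in rad: 0 at the start and while the knob carries the screw along. Once the screw is stopped (pad pressing on something) the knob slips at 0.31 N m and this grows with further clockwise turning, one click each 0.52 rad (12 a turn). Turned anticlockwise the knob drives the screw up.
- clamp_pad: Steel swivel pad, 16 mm across, on the lower end of the clamp screw; it does not turn and presses straight down on the middle of the platform's T-head. Origin: centre of its lower face.
- platform: Aluminium build platform, 0.38 to 0.52 kg, flat in the tray. Origin on its underside, x towards the nose, z up. Plate x -70 to 48, 140 (y) x 10 mm; web 14 mm thick (x -54 to 26, z 10 to 34 mm); on it a T-head 40 mm wide (x -30 to 26, z 34 to 44 mm) with a nose 32 x 6 mm to x = 34 mm; black grip at the -x end. 64 mm tall; centre of mass about 13 mm to the grip's side.
- platform_grip (a point): In the platform's black upright grip, 20 mm (x) by 30 mm (y), from 10 to 64 mm above the platform's underside and 64 mm from its origin towards -x, standing on the plate. The point is on the grip's axis, 48 mm above the underside. It can be pinched across y from above.
- tray: Steel drip tray 230 x 230 mm with a rim 16 mm high; its floor, on which the platform lies, is 4 mm above the table. Fixed. Origin: centre of its underside.
- scraper: Bystander: scraper lying flat, 190 mm long, black handle, steel blade. Origin below its middle.
- tag1: Bystander: yellow printed tag lying flat, 78 x 28 x 10 mm. Origin under its broad part.
- tag3: Bystander: as tag1.
- alcohol: Bystander: white squeeze bottle with a thin spout, 70 mm across, 216 mm tall. Origin under its centre.
- resin: Bystander: grey bottle with black cap and paper label, 74 mm across, 190 mm tall. Origin under its centre.
- funnel: Bystander: grey funnel standing mouth down, 96 mm across, 85 mm tall. Origin under its centre.
- driver: Bystander: screwdriver lying flat, 180 mm long, black handle. Origin below its middle.

How it is judged:
By the outcome, as a careful person would: the job done as asked, in the order asked, and still so for the second after the job is handed in, with the robot touching nothing.
It also fails if it takes over 72 s, if anything falls off the work surface, if the arm or the gripper's body presses on something with over 40 N, if the wrist force passes 120 N, or if a joint passes its speed limit or range.

## Robot

A 6-joint arm with a two-finger parallel gripper is mounted at the origin on the work surface. World frame = base frame: x ahead of the robot, y to its left, z up, the work surface at z = 0. Lengths are in m, angles in rad, forces in N, time in s.
With the tool pointing down it reaches from about 0.35 to 0.775 m from the base axis. Payload 7.3 kg.
Tool frame: the origin (TCP) lies between the finger pads; the fingertips stand 8 mm ahead of it and the grasp point (between the pads) lies 11 mm behind it (robot.nose_length is the distance from the TCP to the fingertips, in m); z points along the fingers, y is the line along which they close (so a half turn about z gives the same grasp; the last joint's range is limited). The gripper opens to 92 mm and grips with 3 to 60 N. Pads are 19 mm wide; open, the fingers measure 130 mm over their backs; the gripper's body (75 mm by 190 mm) begins 47 mm behind the grasp point.
Start: joints at [1.033, 0.342, 1.524, -0, 1.275, -0.146], TCP at [0.2, 0.485, 0.235] pointing down, gripper open.
Joint ranges: [-2.53, 2.53], [-0.77, 2.02], [0.04, 2.7], [-1, 4.14], [0.28, 2.66], [-3.11, 3.11]. Speed limits (rad/s): [2.57, 2.57, 3.14, 3.14, 3.14, 3.14].

## Interface

Orientations are given as [roll, pitch, yaw] about the fixed x, y, z axes, in that order (R = Rz(yaw) Ry(pitch) Rx(roll)).
In Python, from cell import robot gives the robot as it stands. The module is installed in compiled form; this text tells all that it offers.
- The arm moves only by the shell command python3 -m jog 'ROWS' [FORCE]. ROWS is JSON, a list that holds one entry, the list of rows, each a list of 5 numbers: the gripper's target within -1 to 1 (fully open at 1, half-way at 0, shut at -1), then the shift along the tool's x, y, z in m, then the turn about the tool's z in rad. A call has 1 to 5 rows; each row is the pose to reach, as a shift and turn from the pose commanded when the call began, along the tool's axes at that moment; what a row does not reach only later rows make up. A row lasts 1/12 s, in which the tool goes at most 41.7 mm and 7.16 degrees, less where a joint would pass 70% of its speed; a pose out of reach is approached as far as the arm can. A call with a gripper value outside its range is refused whole. The fingers move at their own pace and stop on an object; FORCE is the grip in N (left out, the last holds). Time passes only in rows, so rows that repeat a pose let the fingers close. It gives the time, the measured TCP pose, the force, the opening and the grip force at its end, in the units of the state.
- robot.observe(): the state, without advancing time (a new reading comes with each control period).
- robot.read_camera(name): name is "scene" or "top"; returns the picture (420x560x3 uint8, red, green, blue); there is no depth.
- robot.camera_model(name): a dict with "camera_matrix" (3x3 intrinsics, pixels), "position" and "attitude" of the camera in the world. Camera axes: x right, y down, z forward; pixel columns grow to the right and rows downward; lengths in m; the calibration is good to about 2 mm. A picture is of the moment at which its call begins. camera_model takes no time and is no camera call.
- robot.hand_in(): hands the job in; it is judged then, once.
The state is a dict: "time": time; "qpos": joint angles; "qvel": joint speeds; "joint_efforts": joint torques, N m; "tool_pos": TCP position; "tool_rot": TCP orientation; "contact_force": force on the tool from outside, world axes, zero at the start; "torque": the same for the moment, N m; "opening": finger opening in m; "grip_force": force on a finger pad.
Only numpy, scipy, OpenCV 4.12 (cv2) and the standard library are available. Lean on these libraries where they do the work, as an engineer would, in place of code of your own. Each camera call takes 0.05 s, during which the arm holds its last target. There are 200 camera calls.

## Working session

There is one attempt and no reset: what is moved stays moved. The work goes in short steps, Python scripts to look and compute and a shell command to move; the robot and the scene stay as the last step left them, time stands still between calls to the robot, and variables do not carry over. Pictures are saved under pics/ and viewed, at most 10 in all, crops included, and the job is handed in when it is done.

```bash
mkdir -p pics
python3 - <<'E'
from cell import robot
import cv2
for n in("scene","top"):
    im=robot.read_camera(n); cv2.imwrite(f"pics/{n}0.png",im[:,:,::-1])
    m=robot.camera_model(n); print(n,m)
s=robot.observe(); print(s)
E
```

```text
scene {'camera_matrix': array([[421.27479715,   0.        , 277.28331718],
       [  0.        , 421.27479715, 218.38812102],
       [  0.        ,   0.        ,   1.        ]]), 'position': array([1.72891738, 0.60352101, 1.02099533]), 'attitude': array([-2.14201499e+00, -2.07421212e-03,  2.04735658e+00])}
top {'camera_matrix': array([[396.29208601,   0.        , 283.89392275],
       [  0.        , 396.29208601, 212.88993696],
       [  0.        ,   0.        ,   1.        ]]), 'position': array([0.48760854, 0.02280945, 1.32533427]), 'attitude': array([-3.04900153, -0.00917042, -1.58414895])}
{'time': 0.1, 'qpos': array([ 1.03302175e+00,  3.42643203e-01,  1.52492922e+00,  4.34181099e-06,
        1.27542088e+00, -1.46068839e-01]), 'qvel': array([-1.05799792e-03, -2.31149657e-03, -3.11375787e-03, -9.28487069e-05,
       -4.38940807e-04,  4.33956110e-04]), 'joint_efforts': array([ 1.34244878e-03, -4.32006776e+01, -2.44695371e+01,  7.18542212e-02,
        5.26081107e-02, -6.93957804e-05]), 'tool_pos': array([0.20025089, 0.48491669, 0.23411687]), 'tool_rot': array([-3.14020752e+00, -2.07972564e-04,  2.74988551e+00]), 'contact_force': array([-0.89634171,  1.04115346, -0.47658153]), 'torque': array([ 0.02462257, -0.02467347,  0.06746663]), 'grip_force': 0.0, 'opening': 0.09173159628576863}
```

View pics/scene0.png

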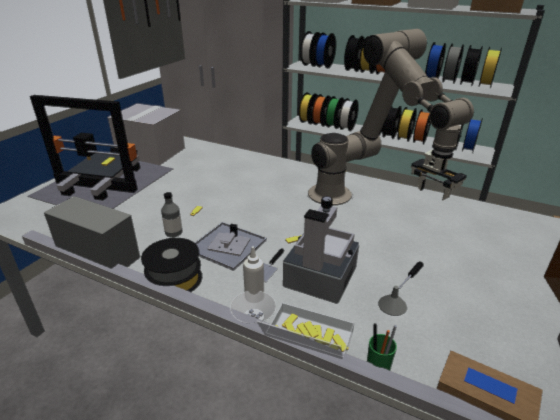

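View pics/top0.png

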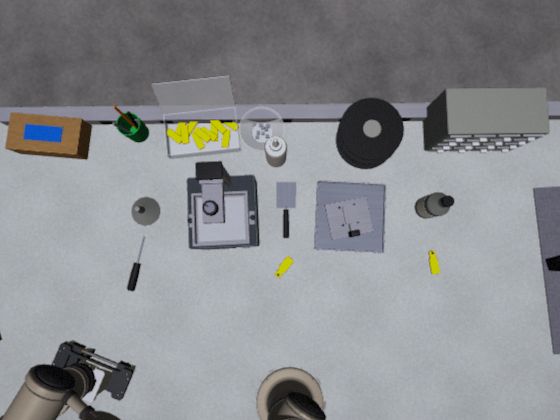

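The top view shows the printer at about (223,212), with its column top at (209,170) and knob at (211,208). The tray is at (350,216), the platform at (349,218) and its grip at (354,233). I'll enlarge both.

Run:
```python
import cv2,numpy as np
a=cv2.imread("pics/top0.png")
c=cv2.resize(a[150:260,180:270],None,fx=5,fy=5,interpolation=cv2.INTER_CUBIC)
d=cv2.resize(a[175:260,310:390],None,fx=5,fy=5,interpolation=cv2.INTER_CUBIC)
o=np.zeros((560,800,3),np.uint8);o[:c.shape[0],:c.shape[1]]=c[:, :];
dd=d[:, :345] ;o[:dd.shape[0],455:455+dd.shape[1]]=dd
cv2.imwrite("pics/crop0.png",o)
```

```text
(no output)
```

View pics/crop0.png

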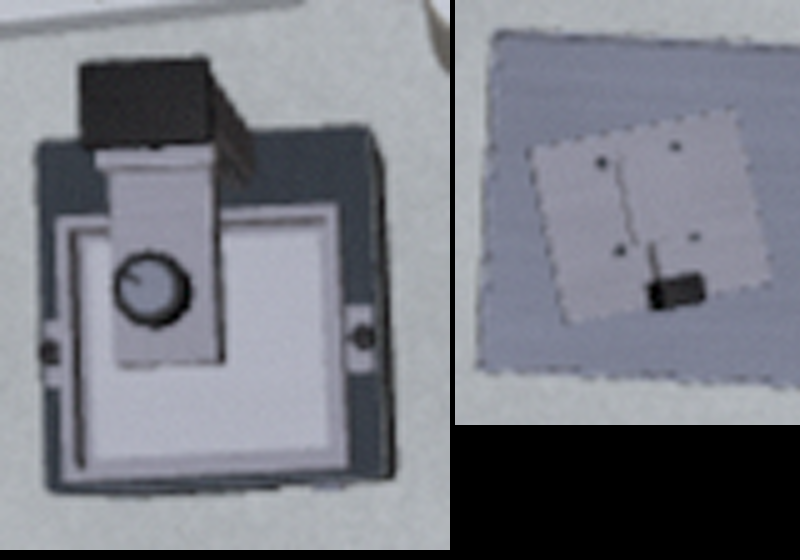

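```bash
cat > h.py <<'E'
import numpy as np
from cell import robot
from scipy.spatial.transform import Rotation as R
from scipy.optimize import least_squares
def proj(n,P):
    m=robot.camera_model(n); Rc=R.from_euler('xyz',m['attitude']).as_matrix()
    q=(np.atleast_2d(P)-m['position'])@Rc@m['camera_matrix'].T
    return q[:,:2]/q[:,2:]
def place(p,P):
    c,s=np.cos(p[2]),np.sin(p[2]); P=np.atleast_2d(P)
    return np.c_[p[0]+c*P[:,0]-s*P[:,1],p[1]+s*P[:,0]+c*P[:,1],P[:,2]]
def fit(n,P,uv,x0):
    P=np.array(P);uv=np.array(uv)
    r=least_squares(lambda p:(proj(n,place(p,P))-uv).ravel(),x0,loss='soft_l1')
    return r.x,(proj(n,place(r.x,P))-uv).round(2)
def rel(dx):  # world shift -> tool axes
    s=robot.observe(); return R.from_euler('xyz',s['tool_rot']).inv().apply(dx)
E
python3 - <<'E'
from h import *
f=lambda c,x0,y0:(np.array(c)+.5)/5-.5+[x0,y0]
P=[[-.01,0,.3328],[-.045,.027,.288],[-.045,-.027,.288],[.063,.034,.328],[.063,-.034,.328],[.11,.105,.125],[.11,-.105,.125]]
uv=f([[153,288],[118,362],[219,362],[83,147],[213,138],[38,140],[372,127]],180,150)
print("printer",*fit("top",P,uv,[.5,.2,0]))
P=[[.048,.07,.014],[.048,-.07,.014],[-.07,-.07,.014],[-.07,.07,.014]]
uv=f(np.array([[528,150],[738,108],[773,283],[568,323]])-[455,0],310,175)
p,r=fit("top",P,uv,[.5,-.2,.2]);print("platform",p,r)
print("grip top proj",proj("top",place(p,[[-.054,.015,.068],[-.074,-.015,.068],[-.064,0,.068]])), f([[677-455,290]],310,175))
E
```

```text
printer [0.60673648 0.1987005  0.03412985] [[-0.31 -0.16]
 [-0.21  0.63]
 [ 0.24 -0.33]
 [-0.24  0.34]
 [ 0.53  0.93]
 [-0.85 -0.64]
 [ 0.95 -1.13]]
platform [ 0.60117174 -0.20497008  0.18290389] [[ 0.56 -0.12]
 [-0.48  0.21]
 [ 0.11 -0.16]
 [-0.16  0.07]]
grip top proj [[350.1309511  230.5059684 ]
 [360.67441754 234.84445959]
 [355.4006567  232.67437966]] [[354.  232.6]]
```

```bash
j="python3 -m jog"
$j '[[[0.3,0,0,-0.04,0.12],[0.3,0,0,-0.08,0.24],[0.3,0,0,-0.12,0.36],[0.3,0,0,-0.165,0.5],[0.3,0,0,-0.165,0.62]]]' 20
$j '[[[0.3,-0.036,0.015,0,0.12],[0.3,-0.073,0.03,0,0.24],[0.3,-0.109,0.045,0,0.37],[0.3,-0.146,0.06,0,0.49],[0.3,-0.182,0.075,0,0.62]]]'
$j '[[[0.3,-0.021,0.033,0,0.12],[0.3,-0.042,0.067,0,0.24],[0.3,-0.063,0.1,0,0.37],[0.3,-0.084,0.133,0,0.49],[0.3,-0.105,0.167,0,0.62]]]'
python3 - <<'E'
from h import *
s=robot.observe();print(s['tool_pos'],s['tool_rot'],s['qpos'],s['opening'])
p=[0.6067,0.1987,0.0341]; k=place(p,[-.01,0,.312])[0];print(k,rel(k-s['tool_pos']))
E
```

```text
time: 0.52
tool_pos: [0.2011, 0.4865, 0.4075]
tool_rot: [3.13, -0.006, 2.134]
contact_force: [-0.7, -0.9, 0.2]
opening: 0.0632
grip_force: 0.0
time: 0.93
tool_pos: [0.3628, 0.371, 0.3995]
tool_rot: [-3.141, 0.0, 1.519]
contact_force: [-0.1, 0.3, -0.1]
opening: 0.0594
grip_force: 0.0
time: 1.35
tool_pos: [0.5248, 0.2583, 0.3994]
tool_rot: [-3.141, 0.0, 0.904]
contact_force: [0.2, 0.9, 0.2]
opening: 0.0602
grip_force: 0.0
[0.52484568 0.25830766 0.39942209] [-3.14105642e+00  4.82113291e-04  9.03605973e-01] [3.26275857e-01 4.02516357e-01 9.91819360e-01 1.89152917e-04
 1.74795358e+00 9.93499610e-01] 0.06017302513870465
[0.59670581 0.19835907 0.312     ] [-0.00258556  0.09359262  0.08737318]
```

```bash
j="python3 -m jog"
$j '[[[0.3,-0.001,0.031,0,0],[0.3,-0.002,0.062,0,0],[0.3,-0.0025,0.0935,0.01,0],[0.3,-0.0025,0.0935,0.03,0],[0.3,-0.0025,0.0935,0.03,0]]]'
$j '[[[0.3,0,0,0.02,0],[0.3,0,0,0.04,0],[0.3,0,0,0.057,0],[0.3,0,0,0.057,0]]]'
python3 - <<'E'
from h import *
import cv2
a=robot.read_camera("scene")[:,:,::-1];b=robot.read_camera("top")[:,:,::-1]
r=lambda i:cv2.resize(i,(400,400),interpolation=cv2.INTER_CUBIC)
cv2.imwrite("pics/k1.png",np.hstack([r(a[180:280,280:380]),r(b[160:260,170:270])]))
s=robot.observe();print(s['tool_pos'],s['tool_rot'])
E
```

```text
time: 1.77
tool_pos: [0.5961, 0.1986, 0.3644]
tool_rot: [-3.136, 0.007, 0.907]
contact_force: [-0.8, -0.3, -1.2]
opening: 0.0594
grip_force: 0.0
time: 2.1
tool_pos: [0.5941, 0.2009, 0.3097]
tool_rot: [-3.137, 0.005, 0.911]
contact_force: [0.1, -0.7, -0.1]
opening: 0.0598
grip_force: 0.0
[0.59548333 0.20105729 0.3134862 ] [-3.14116289e+00  1.40251705e-04  9.10788010e-01]
```

View pics/k1.png

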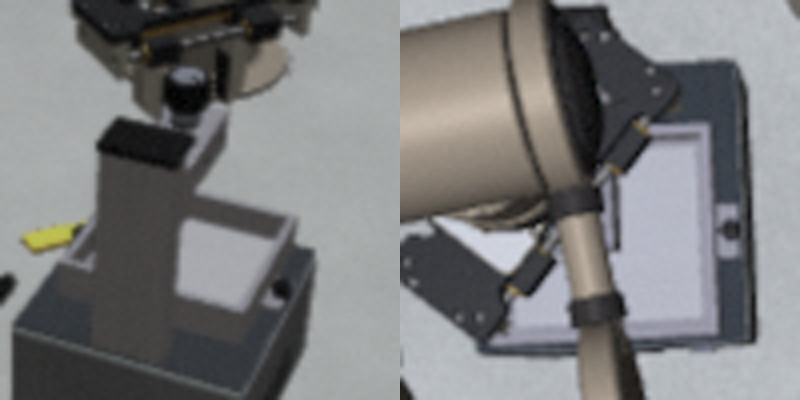

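Scene crop: the knob, at about scene pixel (326,202), sits between the two fingers and above the roof. The TCP is about 3 mm off along tool y, so I'll correct that and then close.

```bash
j="python3 -m jog"
$j '[[[0.3,0,0.0025,0.001,0],[0.3,0,0.0025,0.001,0],[0,0,0.0025,0.001,0],[-0.1,0,0.0025,0.001,0],[-0.1,0,0.0025,0.001,0]]]' 15
$j '[[[-0.4,0,0,0,0],[-0.4,0,0,0,0],[-0.4,0,0,0,0],[-0.4,0,0,0,0]]]' 15
python3 - <<'E'
from h import *
s=robot.observe();print(s['tool_pos'],s['tool_rot'],rel(s['contact_force']),s['torque'])
p=[0.6067,0.1987,0.0341]
print(proj("scene",place(p,[[-.01,0,.3328],[-.01,0,.305]])))
E
```

```text
time: 2.62
tool_pos: [0.598, 0.1988, 0.3122]
tool_rot: [3.141, -0.001, 0.91]
contact_force: [0.6, 1.2, 0.3]
opening: 0.0445
grip_force: 0.0
time: 2.95
tool_pos: [0.5961, 0.2005, 0.3123]
tool_rot: [-3.137, -0.0, 0.911]
contact_force: [-7.4, 4.9, 3.9]
opening: 0.0376
grip_force: 15.0
[0.59610814 0.20048483 0.31226437] [-3.13747943e+00 -3.64555989e-06  9.11437282e-01] [-0.60586165 -8.86343247 -3.83952137] [ 0.64087629  1.3328113  -0.00635871]
[[325.67154799 198.41046735]
 [325.13083468 205.7144797 ]]
```

```bash
j="python3 -m jog"
$j '[[[-0.6,0,-0.002,0,0],[-0.6,0,-0.002,0,0],[-0.6,0,-0.002,0,0]]]' 30
$j '[[[-0.6,0,0,-0.0002,-0.08],[-0.6,0,0,-0.0004,-0.16],[-0.6,0,0,-0.0006,-0.24],[-0.6,0,0,-0.0008,-0.32],[-0.6,0,0,-0.001,-0.4]]]'
python3 - <<'E'
from h import *
s=robot.observe();print(s['tool_pos'],s['tool_rot'],rel(s['contact_force']),s['torque'],s['qpos'][5])
E
```

```text
time: 3.2
tool_pos: [0.5959, 0.2006, 0.3122]
tool_rot: [-3.141, -0.001, 0.91]
contact_force: [-3.7, 1.8, 4.2]
opening: 0.0376
grip_force: 30.0
time: 3.62
tool_pos: [0.5957, 0.2007, 0.3132]
tool_rot: [-3.14, -0.001, 1.314]
contact_force: [-4.6, 2.6, 3.7]
opening: 0.0375
grip_force: 30.0
[0.59573684 0.20072239 0.31321067] [-3.14034102e+00 -1.18806063e-03  1.31380032e+00] [ 1.34223839 -5.10667917 -3.64825004] [ 0.51272137  0.9972195  -0.30087793] 0.45935780319355
```

```bash
j="python3 -m jog"
$j '[[[-0.6,0,-0.001,-0.0002,-0.1],[-0.6,0,-0.001,-0.0005,-0.2],[-0.6,0,-0.001,-0.0008,-0.3],[-0.6,0,-0.001,-0.001,-0.4],[-0.6,0,-0.001,-0.0012,-0.5]]]'
$j '[[[-0.6,0,0,-0.0002,-0.1],[-0.6,0,0,-0.0005,-0.2],[-0.6,0,0,-0.0008,-0.3],[-0.6,0,0,-0.001,-0.4],[-0.6,0,0,-0.0012,-0.5]]]'
python3 - <<'E'
from h import *
s=robot.observe();print(s['tool_pos'],s['tool_rot'],rel(s['contact_force']),s['torque'],s['qpos'][5])
E
```

```text
time: 4.03
tool_pos: [0.5953, 0.2008, 0.3145]
tool_rot: [3.141, -0.001, 1.815]
contact_force: [-4.0, 2.2, 3.3]
opening: 0.0379
grip_force: 30.0
time: 4.45
tool_pos: [0.5951, 0.2007, 0.3157]
tool_rot: [3.141, -0.001, 2.315]
contact_force: [-4.7, 2.4, 5.1]
opening: 0.0371
grip_force: 30.0
[0.59506928 0.20074891 0.31570308] [ 3.14090171e+00 -9.89558825e-04  2.31456005e+00] [ 4.88955757 -1.82750295 -5.06498982] [ 0.42210564  0.74949345 -0.2413564 ] -0.5409352786554842
```

```bash
j="python3 -m jog"
$j '[[[-0.6,0,0,-0.0002,-0.1],[-0.6,0,0,-0.0005,-0.2],[-0.6,0,0,-0.0008,-0.3],[-0.6,0,0,-0.001,-0.4],[-0.6,0,0,-0.0012,-0.5]]]'
$j '[[[-0.6,0,0,-0.0001,-0.05],[-0.6,0,0,-0.0002,-0.1],[-0.6,0,0,-0.0003,-0.13],[-0.6,0,0,-0.0003,-0.13]]]'
python3 - <<'E'
from h import *
s=robot.observe();print(s['tool_pos'],s['tool_rot'],rel(s['contact_force']),s['torque'],s['qpos'][5])
E
```

```text
time: 4.87
tool_pos: [0.5949, 0.2006, 0.317]
tool_rot: [3.141, -0.001, 2.814]
contact_force: [-4.9, 1.4, 4.9]
opening: 0.0371
grip_force: 30.0
time: 5.2
tool_pos: [0.5948, 0.2005, 0.3173]
tool_rot: [3.141, -0.001, 2.941]
contact_force: [-5.0, 1.8, 6.3]
opening: 0.0375
grip_force: 30.0
[0.59482982 0.20050198 0.31726551] [ 3.14099239e+00 -8.46397327e-04  2.94119628e+00] [ 5.29391099  0.81224326 -6.27178268] [ 0.40541669  0.9494808  -0.2238808 ] -1.1677240738174501
```

```bash
j="python3 -m jog"
$j '[[[0.3,0,0,0,0],[0.3,0,0,0,0],[0.3,0,0,0,0]]]'
$j '[[[0.3,0,0,-0.03,0],[0.3,0,0,-0.06,0],[0.3,0,0,-0.085,0]]]'
python3 - <<'E'
from h import *
import cv2
s=robot.observe();print(s['tool_pos'],s['tool_rot'],s['opening'])
E
$j '[[[0.3,-0.002,-0.036,0,-0.1],[0.3,-0.004,-0.072,0,-0.2],[0.3,-0.007,-0.108,0,-0.3],[0.3,-0.01,-0.144,0,-0.384],[0.3,-0.012,-0.18,0,-0.384]]]'
python3 - <<'E'
from h import *
import cv2
b=robot.read_camera("top")[:,:,::-1]
c=b[140:260,170:270]
cv2.imwrite("pics/k2.png",cv2.resize(c,None,fx=5,fy=5,interpolation=cv2.INTER_CUBIC))
s=robot.observe();print(s['tool_pos'],s['tool_rot'])
t=place([.6012,-.205,.183],[-.064,0,.041])[0];print(t,rel(t-s['tool_pos']))
E
```

```text
time: 5.45
tool_pos: [0.5958, 0.2, 0.3163]
tool_rot: [-3.141, 0.0, 2.939]
contact_force: [-0.0, 0.5, -0.6]
opening: 0.053
grip_force: 0.0
time: 5.7
tool_pos: [0.5956, 0.2, 0.4031]
tool_rot: [3.142, 0.001, 2.939]
contact_force: [-0.3, 1.1, 1.1]
opening: 0.0597
grip_force: 0.0
[0.59556977 0.20000412 0.40308515] [3.14157552e+00 7.32172203e-04 2.93925846e+00] 0.05967187868993067
time: 6.12
tool_pos: [0.5709, 0.0198, 0.4013]
tool_rot: [-3.141, 0.0, -2.955]
contact_force: [0.6, -0.0, -0.0]
opening: 0.0592
grip_force: 0.0
[0.57034143 0.01351494 0.40150941] [-3.13728452e+00 -1.08544830e-03 -2.96400084e+00]
[ 0.53826866 -0.21664674  0.041     ] [ 0.07183729 -0.21932021  0.36153582]
```

View pics/k2.png

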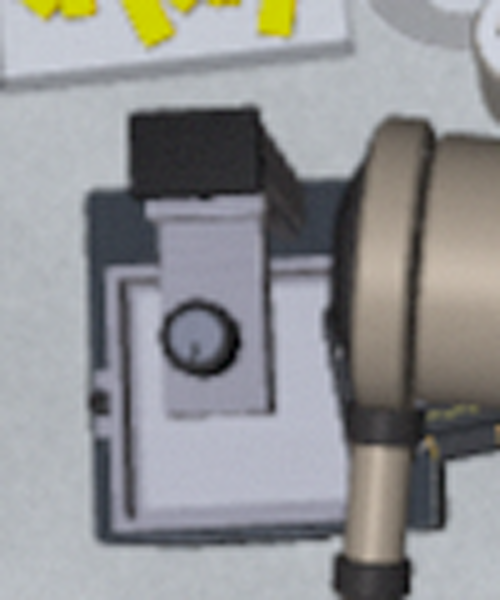

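Top crop: knob disc centre at about (202,337) and mark at (193,351). So the mark has swung anticlockwise from up-left to down-left. I'll measure the angle in code before relying on it.

Run:
```python
import cv2,numpy as np
a=cv2.imread("pics/top0.png",0)[195:222,198:226]
b=cv2.imread("pics/k2.png",0)
b=cv2.resize(b,(100,120),interpolation=cv2.INTER_AREA)[55:82,28:56]
for n,g in(("a",a),("b",b)):
    big=cv2.resize(g,None,fx=8,fy=8,interpolation=cv2.INTER_CUBIC)
    print(n);print(g[5:22,4:22])
    cv2.imwrite(f"pics/z{n}.png",big)
cv2.imwrite("pics/z.png",np.hstack([cv2.resize(g,(392,378),interpolation=cv2.INTER_CUBIC) for g in(a,b)]))
```

```text
a
[[156 145 147 133 119 109  98  75  86 101 100 120 139 149 148 149 148 148]
 [157 146 134  94  60  51  38  38  35  43  42  67  91 130 148 149 149 148]
 [155 133 100  56  56  68  91 105  96  80  57  40  33  89 134 146 147 149]
 [149 103  57  56  99 115 122 127 124 116 101  66  38  46  96 135 144 148]
 [128  62  37  64 103 125 128 130 129 130 124  96  58  35  46  95 133 147]
 [116  45  62  69  73  94 119 128 128 128 127 119  82  43  22  38 117 145]
 [120  39  95 111 101  88 114 128 125 128 128 128  93  51  32  15 116 147]
 [106  37 104 129 125 119 125 129 130 128 127 127  94  57  36   9  86 136]
 [113  39  95 124 129 129 129 132 129 130 130 131  97  56  32  10  78 131]
 [125  54  79 118 131 128 129 132 130 130 130 121  88  51  28   9  84 135]
 [130  61  60  94 123 130 129 129 129 130 130 108  69  44  17  20 108 144]
 [146  90  47  58  93 123 128 128 130 116  98  76  52  28   4  29 118 148]
 [159 130  86  49  60  83  96  99  96  78  62  45  29  10  45  99 135 147]
 [158 146 132  81  39  46  53  60  58  49  43  28   6  19 101 139 145 146]
 [162 148 148 128  90  52  42  38  37  26  16  1
[... 755 characters left out ...]
 94  47  26  31 117 152]
 [ 86  56 108 134 134 132 117 117 132 136 137 129  87  45  20  15 101 147]
 [111  46  88 123 134 131 100  99 127 136 134 112  72  40  17  31 108 148]
 [123  47  59 102 128 130  97  92 126 136 121  87  59  33   9  72 131 151]
 [149  88  52  68 100 108  89 105 119 111  92  63  43  22  14  90 139 152]
 [164 122  71  47  63  72  69  85  85  75  60  41  22  10  50 115 145 154]
 [169 145 108  71  54  48  50  53  51  47  41  22  14  50 107 142 152 153]
 [170 154 142 130 107  72  46  40  35  28  25  34  73 115 143 151 153 151]
 [170 155 152 154 146 130 122 101  79  82 107 118 132 146 154 153 153 152]
 [168 156 154 155 154 152 152 142 133 136 148 153 152 152 150 153 152 152]]
```

View pics/z.png

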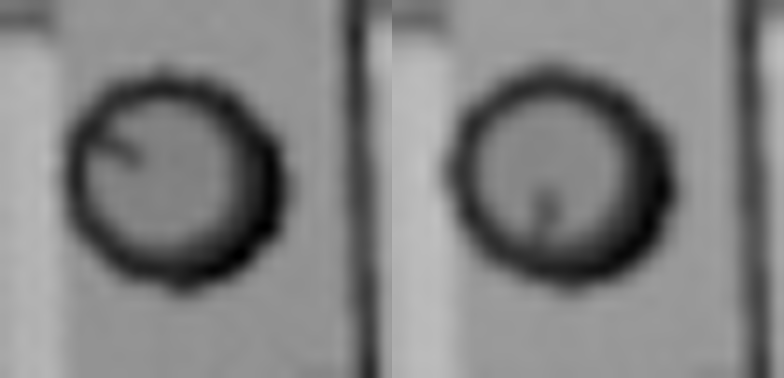

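Enlarged crop: before, the mark points up-left (92,138 to 140,158); after, it points down (548,195 to 538,240). That is roughly 106° anticlockwise, which agrees with the turn made. Next I'll go to the platform.

```bash
j="python3 -m jog"
$j '[[[0.3,0.013,-0.039,0,0],[0.3,0.026,-0.078,0.01,0],[0.3,0.039,-0.117,0.02,0],[0.3,0.05,-0.152,0.03,0],[0.3,0.06,-0.185,0.04,0]]]'
$j '[[[0.3,0.012,-0.034,0.03,0],[0.3,0.012,-0.034,0.07,0],[0.3,0.012,-0.034,0.11,0],[0.3,0.012,-0.034,0.15,0],[0.3,0.012,-0.034,0.15,0]]]'
$j '[[[0.3,0,0,0.03,0],[0.3,0,0,0.06,0],[0.3,0,0,0.07,0],[0.3,0,0,0.07,0],[0.3,0,0,0.07,0]]]'
python3 - <<'E'
from h import *
s=robot.observe();print(s['tool_pos'],s['tool_rot'])
t=place([.6012,-.205,.183],[-.064,0,.041])[0];print(t,rel(t-s['tool_pos']))
import cv2
b=robot.read_camera("scene")[:,:,::-1]
c=b[200:280,180:280]
cv2.imwrite("pics/g.png",cv2.resize(c,None,fx=7,fy=7,interpolation=cv2.INTER_CUBIC))
E
```

```text
time: 6.58
tool_pos: [0.5451, -0.1736, 0.361]
tool_rot: [-3.141, 0.0, -2.961]
contact_force: [0.4, -0.8, 0.3]
opening: 0.0595
grip_force: 0.0
time: 7.0
tool_pos: [0.5359, -0.2053, 0.2032]
tool_rot: [3.132, -0.012, -2.961]
contact_force: [-0.7, -0.4, -0.8]
opening: 0.0597
grip_force: 0.0
time: 7.42
tool_pos: [0.541, -0.2072, 0.1434]
tool_rot: [-3.14, 0.001, -2.959]
contact_force: [0.7, 0.2, -0.2]
opening: 0.0597
grip_force: 0.0
[ 0.54095936 -0.20720648  0.1433751 ] [-3.14043250e+00  1.46552882e-03 -2.95925883e+00]
[ 0.53826866 -0.21664674  0.041     ] [ 0.00450788 -0.00867711  0.10237874]
```

View pics/g.png

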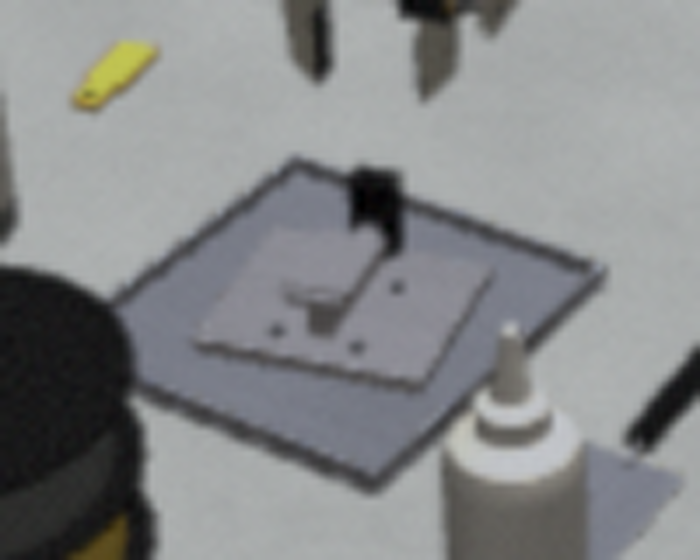

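Scene crop: the fingers are above the black grip, whose top is at about scene pixel (234,225). The lateral error is about 1 cm, so I'll correct it and descend.

```bash
j="python3 -m jog"
$j '[[[0.3,0.0045,-0.008,0.01,0],[0.3,0.0045,-0.008,0.03,0],[0.3,0.0045,-0.008,0.05,0],[0.3,0.0045,-0.008,0.05,0],[0.3,0.0045,-0.008,0.05,0]]]'
python3 - <<'E'
from h import *
s=robot.observe();print(s['tool_pos'],s['tool_rot'])
t=place([.6012,-.205,.183],[-.064,0,.041])[0];print(rel(t-s['tool_pos']))
print(proj("scene",place([.6012,-.205,.183],[[-.064,0,.068],[-.054,.015,.068],[-.054,-.015,.068],[.048,.07,.014],[.048,-.07,.014]])))
E
```

```text
time: 7.88
tool_pos: [0.5368, -0.216, 0.0918]
tool_rot: [3.141, -0.001, -2.96]
contact_force: [0.6, -0.3, 0.3]
opening: 0.0597
grip_force: 0.0
[ 0.53677954 -0.21596525  0.09175587] [ 3.14121394e+00 -5.25375983e-04 -2.95965790e+00]
[-0.00136791 -0.0009589   0.05075479]
[[232.1160267  224.74069178]
 [234.63183973 226.6423037 ]
 [227.76726185 225.44361332]
 [238.81169402 254.36527701]
 [205.93537933 248.07846382]]
```

```bash
j="python3 -m jog"
$j '[[[0.3,-0.0015,0.0005,0.015,0],[0.3,-0.0015,0.0005,0.03,0],[0.3,-0.0015,0.0005,0.042,0],[0.3,-0.0015,0.0005,0.05,0],[0.3,-0.0015,0.0005,0.05,0]]]'
$j '[[[-0.2,0,0,0,0],[-0.4,0,0,0,0],[-0.6,0,0,0,0],[-0.6,0,0,0,0],[-0.6,0,0,0,0]]]' 10
python3 - <<'E'
from h import *
s=robot.observe();print(s['tool_pos'],s['tool_rot'],s['opening'],rel(s['contact_force']))
E
```

```text
time: 8.3
tool_pos: [0.5383, -0.2149, 0.0414]
tool_rot: [3.141, -0.0, -2.959]
contact_force: [-0.6, 0.7, -0.2]
opening: 0.0597
grip_force: 0.0
time: 8.72
tool_pos: [0.5386, -0.2149, 0.0422]
tool_rot: [-3.141, 0.001, -2.959]
contact_force: [0.5, 0.1, 0.5]
opening: 0.0309
grip_force: 0.9
[ 0.53863867 -0.21490873  0.04218691] [-3.14099584e+00  7.99210342e-04 -2.95937054e+00] 0.030856187944897456 [-0.50275482 -0.0163405  -0.50896396]
```

```bash
j="python3 -m jog"
$j '[[[-1,0,0,0,0],[-1,0,0,0,0],[-1,0,0,0,0],[-1,0,0,-0.002,0],[-1,0,0,-0.005,0]]]' 58
$j '[[[-1,0,0,-0.006,0],[-1,0,0,-0.015,0],[-1,0,0,-0.025,0],[-1,0,0,-0.035,0],[-1,0,0,-0.045,0]]]'
python3 - <<'E'
from h import *
s=robot.observe();print(s['tool_pos'],s['tool_rot'],s['opening'],s['contact_force'],s['torque'])
import cv2
b=robot.read_camera("scene")[:,:,::-1]
c=b[190:280,180:280]
cv2.imwrite("pics/g2.png",cv2.resize(c,None,fx=6,fy=6,interpolation=cv2.INTER_CUBIC))
E
```

```text
time: 9.13
tool_pos: [0.5374, -0.2142, 0.0457]
tool_rot: [3.14, -0.002, -2.959]
contact_force: [-0.1, -0.1, -5.1]
opening: 0.0298
grip_force: 58.0
time: 9.55
tool_pos: [0.5385, -0.2148, 0.093]
tool_rot: [-3.141, 0.001, -2.959]
contact_force: [-1.1, -0.1, -3.2]
opening: 0.03
grip_force: 58.0
[ 0.53851548 -0.21481577  0.09299514] [-3.14121972e+00  5.73239343e-04 -2.95932142e+00] 0.029981767675075092 [-1.07989945 -0.13087694 -3.15959279] [-0.0146262   0.20065868  0.00705217]
```

View pics/g2.png

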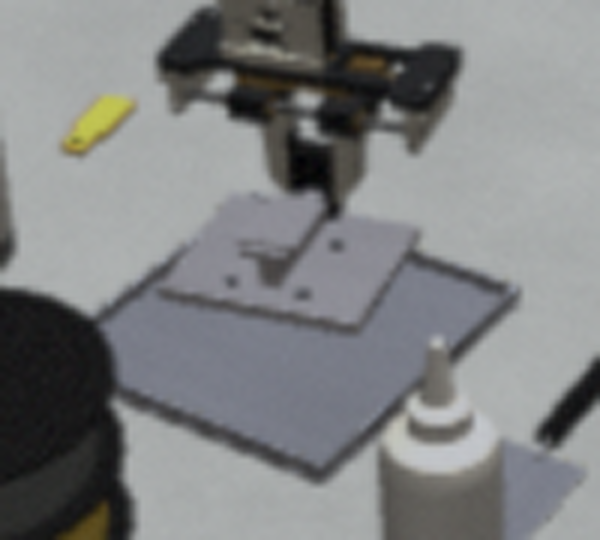

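Platform hangs level-looking in the grip. Nose corners are at scene pixels (206.7,238.7) and (240.3,245). I'll check for droop in numbers.

Run:
```python
from h import *
y=.1823
for (gx,gy,dz) in((.5386,-.2149,0),(.5385,-.2148,.0508)):
    o=np.array([gx+.064*np.cos(y),gy+.064*np.sin(y),y])
    P=np.array([[.048,.07,.014],[.048,-.07,.014]]);P[:,2]+=dz
    print(proj("scene",place(o,P)))
for d in(0,.002,.004):print(d,proj("scene",[.65,-.2,.06-d]))
s=robot.observe();t=np.array([.427,.1945,.28]);print(rel(t-s['tool_pos']),s['tool_pos'])
```

```text
[[239.12585842 254.54174712]
 [206.23521976 248.23369998]]
[[238.54049744 244.00358405]
 [205.11490361 237.80792904]]
0 [[220.35705042 241.67617718]]
0.002 [[220.3935856  242.09377788]]
0.004 [[220.43007254 242.51082725]]
[ 0.03579145  0.42298402 -0.18612455] [ 0.53959779 -0.21536002  0.09513422]
```

```bash
j="python3 -m jog"
$j '[[[-1,0,0,-0.015,0],[-1,0,0,-0.04,0],[-1,0,0,-0.065,0],[-1,0,0,-0.09,0],[-1,0,0,-0.12,0]]]'
$j '[[[-1,0,0,-0.025,0],[-1,0,0.01,-0.045,0],[-1,0.002,0.03,-0.06,0],[-1,0.004,0.055,-0.066,0],[-1,0.006,0.08,-0.066,0]]]'
$j '[[[-1,0.002,0.027,0,0],[-1,0.004,0.054,0,0],[-1,0.007,0.081,0,0],[-1,0.009,0.108,0,0],[-1,0.012,0.135,0,0]]]'
$j '[[[-1,0.002,0.027,0,0],[-1,0.004,0.054,0,0],[-1,0.007,0.081,0,0],[-1,0.009,0.108,0,0],[-1,0.012,0.13,0,0]]]'
python3 - <<'E'
from h import *
s=robot.observe();t=np.array([.427,.1945,.28]);print(rel(t-s['tool_pos']),s['tool_pos'],s['tool_rot'],s['torque'],s['qpos'][5])
E
```

```text
time: 10.02
tool_pos: [0.5377, -0.2144, 0.2123]
tool_rot: [3.14, -0.001, -2.959]
contact_force: [-0.4, 0.1, -4.5]
opening: 0.0294
grip_force: 58.0
time: 10.43
tool_pos: [0.5182, -0.1369, 0.28]
tool_rot: [-3.139, 0.004, -2.96]
contact_force: [0.4, 0.3, -4.8]
opening: 0.0293
grip_force: 58.0
time: 10.85
tool_pos: [0.481, -0.0053, 0.2781]
tool_rot: [3.142, 0.001, -2.96]
contact_force: [1.3, -0.2, -4.2]
opening: 0.0297
grip_force: 58.0
time: 11.27
tool_pos: [0.4454, 0.1208, 0.2781]
tool_rot: [3.141, 0.001, -2.959]
contact_force: [0.2, 0.1, -4.5]
opening: 0.0297
grip_force: 58.0
[ 0.00474073  0.07584559 -0.0018162 ] [0.44543871 0.12077832 0.27814108] [ 3.14098410e+00  7.24688108e-04 -2.95895061e+00] [0.08867299 0.16832237 0.00716358] -1.6555759798610452
```

```bash
j="python3 -m jog"
$j '[[[-1,0.001,0.022,0,0.04],[-1,0.003,0.044,0,0.08],[-1,0.004,0.062,0.004,0.12],[-1,0.0045,0.072,0.008,0.148],[-1,0.0047,0.0758,0.012,0.148]]]'
$j '[[[-1,0,0,0,0],[-1,0,0,0,0],[-1,0,0,0,0]]]'
python3 - <<'E'
from h import *
s=robot.observe();t=np.array([.427,.1945,.2657]);print(rel(t-s['tool_pos']),s['tool_pos'],s['tool_rot'],s['torque'],s['qpos'][5])
import cv2
b=robot.read_camera("scene")[:,:,::-1];a=robot.read_camera("top")[:,:,::-1]
c=cv2.resize(b[180:270,280:360],None,fx=5,fy=5,interpolation=cv2.INTER_CUBIC)
d=cv2.resize(a[165:275,180:260],None,fx=5,fy=5,interpolation=cv2.INTER_CUBIC)
o=np.zeros((550,800,3),np.uint8);o[:450,:400]=c;o[:,400:]=d
cv2.imwrite("pics/pre.png",o)
E
```

```text
time: 11.68
tool_pos: [0.4273, 0.1942, 0.2659]
tool_rot: [3.141, 0.001, -3.106]
contact_force: [-0.0, -0.2, -4.7]
opening: 0.03
grip_force: 58.0
time: 11.93
tool_pos: [0.4282, 0.1922, 0.2659]
tool_rot: [-3.141, 0.0, -3.108]
contact_force: [-0.2, -0.7, -3.5]
opening: 0.0296
grip_force: 58.0
[0.00116897 0.00238991 0.00019967] [0.42824958 0.1921513  0.2659005 ] [-3.14147769e+00  4.82519951e-04 -3.10753188e+00] [ 0.05095554  0.20365062 -0.05356122] -1.346382882406805
```

View pics/pre.png

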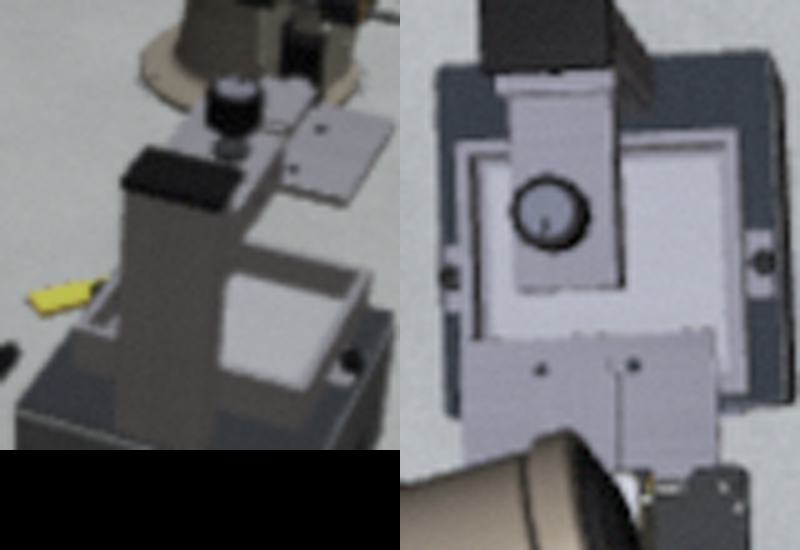

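Top half: bracket roof mouth corners are at crop (519,290) and (620,288). Plate nose corners are at (463,342) and (716,330), and the T-head's right edge runs from (613,360) to (619,460). I'll compute the relative alignment.

```bash
cat >> h.py <<'E'
def unproj(n,uv,z):
    m=robot.camera_model(n); Rc=R.from_euler('xyz',m['attitude']).as_matrix()
    d=Rc@np.linalg.inv(m['camera_matrix'])@np.r_[uv,1]
    return m['position']+d*(z-m['position'][2])/d[2]
E
python3 - <<'E'
from h import *
g=lambda a,b:[180+(a-399.5)/5-.5,165+(b+.5)/5-.5]
for n,a,b,z in(("mouthL",519,290,.288),("mouthR",620,288,.288),("roofL rear",511,100,.288),("roofR rear",616,95,.288),("plateL",463,342,.2375),("plateR",716,330,.2375),("plateR rear",718,460,.2375),("headR",613,360,.2715),("headR2",619,460,.2715),("knob",550,207,.338)):
    print(n,unproj("top",g(a,b),z).round(4))
y=-3.1076+np.pi;
s=robot.observe();t=s['tool_pos'];print(t)
o=[t[0]+.064*np.cos(y),t[1]+.064*np.sin(y),y]
print("plate pred",place(o,[[.048,.07,.2375],[.048,-.07,.2375],[-.03,-.02,0],[.026,-.02,0]]).round(4))
E
```

```text
mouthL [0.5609 0.2231 0.288 ]
mouthR [0.5613 0.1703 0.288 ]
roofL rear [0.6616 0.2278 0.288 ]
roofR rear [0.6636 0.1725 0.288 ]
plateL [0.5363 0.2633 0.2375]
plateR [0.5411 0.1249 0.2375]
plateR rear [0.4702 0.124  0.2375]
headR [0.5242 0.1763 0.2715]
headR2 [0.4714 0.1731 0.2715]
knob [0.5988 0.1982 0.338 ]
[0.42832033 0.1921174  0.26589919]
plate pred [[0.5379 0.2659 0.2375]
 [0.5426 0.126  0.2375]
 [0.463  0.1733 0.    ]
 [0.5189 0.1752 0.    ]]
```

```bash
j="python3 -m jog"
$j '[[[-1,-0.005,0.002,0,0],[-1,-0.015,0.002,0,0],[-1,-0.025,0.002,0,0],[-1,-0.025,0.002,0,0],[-1,-0.025,0.002,0,0]]]'
python3 - <<'E'
from h import *
for i in range(3):
    s=robot.observe();p=s['tool_pos'];print(p,p[1]-(.1979-.034*(.527-p[0])),s['tool_rot'],s['contact_force'],s['torque']); robot.camera_model("top")
E
```

```text
time: 12.45
tool_pos: [0.4536, 0.1955, 0.2652]
tool_rot: [-3.141, -0.001, -3.108]
contact_force: [-0.5, -0.2, -4.9]
opening: 0.0295
grip_force: 58.0
[0.45360757 0.19548577 0.26524181] 8.111585507328267e-05 [-3.14149741e+00 -5.90039740e-04 -3.10792242e+00] [-0.51929778 -0.24077223 -4.88320976] [ 0.03869153  0.24894571 -0.02878334]
[0.45360757 0.19548577 0.26524181] 8.111585507328267e-05 [-3.14149741e+00 -5.90039740e-04 -3.10792242e+00] [-0.51929778 -0.24077223 -4.88320976] [ 0.03869153  0.24894571 -0.02878334]
[0.45360757 0.19548577 0.26524181] 8.111585507328267e-05 [-3.14149741e+00 -5.90039740e-04 -3.10792242e+00] [-0.51929778 -0.24077223 -4.88320976] [ 0.03869153  0.24894571 -0.02878334]
```

```bash
j="python3 -m jog"
$j '[[[-1,0,0,-0.0012,0],[-1,-0.004,0,-0.0012,0],[-1,-0.008,0,-0.0012,0],[-1,-0.012,0,-0.0012,0],[-1,-0.016,0,-0.0012,0]]]'
$j '[[[-1,-0.004,0,0,0],[-1,-0.008,0,0,0],[-1,-0.012,0,0,0],[-1,-0.015,0,0,0],[-1,-0.015,0,0,0]]]'
python3 - <<'E'
from h import *
s=robot.observe();p=s['tool_pos'];print(p,p[1]-(.1979-.034*(.527-p[0])),s['tool_rot'],s['contact_force'],s['torque'])
E
```

```text
time: 12.87
tool_pos: [0.4693, 0.1962, 0.2669]
tool_rot: [3.141, 0.0, -3.107]
contact_force: [-0.3, -1.1, -4.0]
opening: 0.0294
grip_force: 58.0
time: 13.28
tool_pos: [0.4845, 0.1966, 0.2667]
tool_rot: [3.142, 0.0, -3.108]
contact_force: [0.1, -0.3, -3.5]
opening: 0.0295
grip_force: 58.0
[0.48452375 0.19664778 0.26668399] 0.0001919716339425781 [ 3.14154767e+00  1.88628150e-04 -3.10761434e+00] [ 0.1227653  -0.29774837 -3.54194612] [0.05903947 0.1829684  0.00316475]
```

```bash
j="python3 -m jog"
$j '[[[-1,-0.004,0,0,0],[-1,-0.008,0,0,0],[-1,-0.012,0,0,0],[-1,-0.016,0,0,0],[-1,-0.02,0,0,0]]]'
$j '[[[-1,-0.004,0,0,0],[-1,-0.008,0,0,0],[-1,-0.012,0,0,0],[-1,-0.015,0,0,0],[-1,-0.015,0,0,0]]]'
python3 - <<'E'
from h import *
s=robot.observe();p=s['tool_pos'];print(p,p[1]-(.1979-.034*(.527-p[0])),s['tool_rot'],s['contact_force'],s['torque'])
E
```

```text
time: 13.7
tool_pos: [0.5043, 0.1974, 0.2668]
tool_rot: [3.142, 0.0, -3.107]
contact_force: [0.5, -0.3, -4.2]
opening: 0.03
grip_force: 58.0
time: 14.12
tool_pos: [0.5195, 0.1979, 0.2667]
tool_rot: [3.142, 0.0, -3.108]
contact_force: [0.9, 0.2, -4.1]
opening: 0.0299
grip_force: 58.0
[0.51949781 0.19785027 0.26667377] 0.00020534284771120404 [ 3.14155414e+00  2.04184663e-04 -3.10756311e+00] [ 0.93503364  0.15509434 -4.10503365] [ 0.05678027  0.17642797 -0.04440745]
```

```bash
j="python3 -m jog"
$j '[[[-1,-0.002,0,0,0],[-1,-0.004,0,0,0],[-1,-0.006,0,0,0],[-1,-0.006,0,0,0]]]'
$j '[[[-1,-0.001,0,0,0],[-1,-0.002,0,0,0],[-1,-0.002,0,0,0]]]'
$j '[[[-1,-0.001,0,0,0],[-1,-0.001,0,0,0]]]'
$j '[[[-1,-0.001,0,0,0],[-1,-0.001,0,0,0]]]'
```

```text
time: 14.45
tool_pos: [0.5252, 0.1981, 0.2669]
tool_rot: [3.142, 0.0, -3.107]
contact_force: [-0.2, 0.3, -4.2]
opening: 0.0294
grip_force: 58.0
time: 14.7
tool_pos: [0.527, 0.1982, 0.2668]
tool_rot: [3.142, 0.0, -3.107]
contact_force: [0.0, 0.6, -4.1]
opening: 0.0298
grip_force: 58.0
time: 14.87
tool_pos: [0.5279, 0.1982, 0.2668]
tool_rot: [3.142, -0.0, -3.107]
contact_force: [-0.5, -0.1, -4.4]
opening: 0.0296
grip_force: 58.0
time: 15.03
tool_pos: [0.5279, 0.1982, 0.2667]
tool_rot: [-3.141, -0.002, -3.107]
contact_force: [-4.7, -1.1, -2.5]
opening: 0.0296
grip_force: 58.0
```

```bash
j="python3 -m jog"
$j '[[[-1,0,0,0.001,0],[-1,0,0,0.002,0],[-1,0,0,0.002,0]]]'
$j '[[[-1,0,0,0.0008,0],[-1,0,0,0.0008,0],[-1,0,0,0.0008,0]]]'
$j '[[[-1,-0.001,0,0.0005,0],[-1,-0.001,0,0.0005,0],[-1,-0.001,0,0.0005,0]]]'
python3 - <<'E'
from h import *
s=robot.observe();p=s['tool_pos'];print(p,p[1]-(.1979-.034*(.527-p[0])),s['tool_rot'],s['contact_force'],s['torque'])
E
```

```text
time: 15.28
tool_pos: [0.5279, 0.1983, 0.2647]
tool_rot: [-3.142, -0.002, -3.107]
contact_force: [-4.7, -0.3, -2.1]
opening: 0.0296
grip_force: 58.0
time: 15.53
tool_pos: [0.5279, 0.1983, 0.2643]
tool_rot: [3.142, -0.002, -3.107]
contact_force: [-6.7, -0.1, -0.4]
opening: 0.0299
grip_force: 58.0
time: 15.78
tool_pos: [0.528, 0.1984, 0.2642]
tool_rot: [-3.141, -0.003, -3.107]
contact_force: [-10.4, -1.5, 3.2]
opening: 0.0297
grip_force: 58.0
[0.52795848 0.19836148 0.26424996] 0.0004288910227260856 [-3.14149795 -0.0031963  -3.1068013 ] [-10.39003638  -1.4959348    3.22881005] [-0.16908949  1.54634641  0.02072894]
```

```bash
j="python3 -m jog"
$j '[[[0.3,0,0,0,0],[0.3,0,0,0,0],[0.3,0,0,0,0],[0.3,0,0,0,0],[0.3,0,0,0,0]]]'
$j '[[[0.3,0,0,-0.02,0],[0.3,0,0,-0.05,0],[0.3,0,0,-0.085,0],[0.3,0,0,-0.12,0],[0.3,0,0,-0.136,0]]]'
$j '[[[0.3,0,0,0,0],[0.3,0,0,0,0]]]'
python3 - <<'E'
from h import *
s=robot.observe();t=np.array([.596,.2003,.317]);print(rel(t-s['tool_pos']),s['tool_pos'],s['tool_rot'],s['qpos'][5])
E
```

```text
time: 16.2
tool_pos: [0.5303, 0.1983, 0.2638]
tool_rot: [3.141, 0.001, -3.108]
contact_force: [0.3, 0.1, 0.3]
opening: 0.0575
grip_force: 0.0
time: 16.62
tool_pos: [0.5306, 0.1984, 0.4045]
tool_rot: [3.14, 0.007, -3.107]
contact_force: [0.6, 0.2, 0.8]
opening: 0.0595
grip_force: 0.0
time: 16.78
tool_pos: [0.5302, 0.1983, 0.4]
tool_rot: [3.141, 0.002, -3.107]
contact_force: [0.6, 0.0, -0.2]
opening: 0.0597
grip_force: 0.0
[-0.0656885  -0.00027811  0.08310939] [0.53017812 0.19829509 0.39998004] [ 3.14118128e+00  1.96826321e-03 -3.10743848e+00] -1.3824414898110724
```

```bash
j="python3 -m jog"
$j '[[[0.3,-0.02,0,0,0],[0.3,-0.045,0,0,0],[0.3,-0.0655,0,0,0],[0.3,-0.0655,0,0.015,0],[0.3,-0.0655,0,0.035,0]]]'
$j '[[[0.3,0,0,0.015,0],[0.3,0,0,0.03,0],[0.3,0,0,0.042,0],[0.3,0,0,0.048,0],[0.3,0,0,0.048,0]]]'
$j '[[[0.3,0,0,0,0]]]'
python3 - <<'E'
from h import *
s=robot.observe();t=np.array([.596,.2003,.317]);print(rel(t-s['tool_pos']),s['tool_pos'],s['tool_rot'],s['qpos'])
E
```

```text
time: 17.2
tool_pos: [0.5966, 0.2003, 0.3623]
tool_rot: [-3.141, -0.001, -3.108]
contact_force: [-0.4, -0.7, 0.2]
opening: 0.0594
grip_force: 0.0
time: 17.62
tool_pos: [0.5944, 0.2003, 0.3134]
tool_rot: [-3.141, -0.006, -3.107]
contact_force: [0.6, -0.7, 0.5]
opening: 0.0597
grip_force: 0.0
time: 17.7
tool_pos: [0.5951, 0.2005, 0.3158]
tool_rot: [-3.141, -0.001, -3.107]
contact_force: [0.3, 0.4, 1.3]
opening: 0.0597
grip_force: 0.0
[-0.00085018 -0.00018954 -0.00118113] [0.5951421  0.20046016 0.31582011] [-3.14143467e+00 -1.48201573e-03 -3.10744980e+00] [ 2.02886538e-01  5.01903578e-01  1.05380800e+00  9.31639899e-05
  1.58736857e+00 -1.40205128e+00]
```

```bash
j="python3 -m jog"
$j '[[[0,0,0,0,0],[-0.3,0,0,0,0],[-0.6,0,0,0,0],[-0.6,0,0,0,0],[-0.6,0,0,0,0]]]' 40
$j '[[[-0.6,0,0,0.0002,0.1],[-0.6,0,0,0.0005,0.2],[-0.6,0,0,0.0007,0.3],[-0.6,0,0,0.001,0.4],[-0.6,0,0,0.0012,0.5]]]'
python3 - <<'E'
from h import *
s=robot.observe();print(s['tool_pos'],s['tool_rot'],s['opening'],s['contact_force'],s['torque'])
E
```

```text
time: 18.12
tool_pos: [0.5955, 0.2004, 0.3171]
tool_rot: [-3.142, 0.001, -3.107]
contact_force: [0.2, -0.3, 2.4]
opening: 0.0373
grip_force: 40.0
time: 18.53
tool_pos: [0.5955, 0.2002, 0.3159]
tool_rot: [3.141, 0.001, 2.671]
contact_force: [0.1, -1.2, 1.1]
opening: 0.0372
grip_force: 40.0
[0.59547014 0.20024933 0.31588773] [3.14135817e+00 1.08481800e-03 2.67105240e+00] 0.037165806145349124 [ 0.13004344 -1.22588253  1.12042057] [-0.2177735  -0.01927208  0.27188717]
```

```bash
j="python3 -m jog"
r(){ python3 -c "
from h import *
s=robot.observe();print('##',s['tool_rot'][2].round(3),s['torque'][2].round(3),s['contact_force'].round(1))"; }
$j '[[[-0.6,0,0,0.0002,0.1],[-0.6,0,0,0.0005,0.2],[-0.6,0,0,0.0007,0.3],[-0.6,0,0,0.001,0.4],[-0.6,0,0,0.0012,0.5]]]' >/dev/null; r
$j '[[[-0.6,0,0,0.0002,0.1],[-0.6,0,0,0.0005,0.2],[-0.6,0,0,0.0007,0.3],[-0.6,0,0,0.001,0.4]]]' >/dev/null; r
$j '[[[-0.6,0,0,0.0002,0.05],[-0.6,0,0,0.0003,0.1]]]' >/dev/null; r
$j '[[[-0.6,0,0,0.0002,0.05],[-0.6,0,0,0.0003,0.1]]]' >/dev/null; r
$j '[[[-0.6,0,0,0.0002,0.05],[-0.6,0,0,0.0003,0.1]]]' >/dev/null; r
$j '[[[-0.6,0,0,0.0001,0.05],[-0.6,0,0,0.0002,0.1]]]' >/dev/null; r
$j '[[[-0.6,0,0,0,0.05],[-0.6,0,0,0,0.1]]]' >/dev/null; r
$j '[[[-0.6,0,0,0,0.05],[-0.6,0,0,0,0.1]]]'; r
```

```text
## 2.171 0.263 [-0.2 -2.2  0.4]
## 1.771 0.257 [ 0.3 -0.9  1.3]
## 1.673 0.205 [ 0.1 -1.9  1.2]
## 1.574 0.251 [-2.8 -2.4  3.9]
## 1.474 0.313 [-1.4 -2.9  3.9]
## 1.374 0.254 [-2.4 -1.9  4.4]
## 1.274 0.348 [-1.7 -1.9  5.1]
time: 20.28
tool_pos: [0.5952, 0.2001, 0.3132]
tool_rot: [3.14, 0.0, 1.174]
contact_force: [-1.8, -2.1, 5.0]
opening: 0.0373
grip_force: 40.0
## 1.174 0.339 [-1.8 -2.1  5. ]
```

```bash
j="python3 -m jog"
r(){ python3 -c "
from h import *
s=robot.observe();print('##',s['tool_rot'][2].round(3),s['torque'][2].round(3),s['contact_force'].round(1),s['qpos'][5].round(2))"; }
$j '[[[-0.6,0,0,0,0.05],[-0.6,0,0,0,0.1]]]' >/dev/null; r
$j '[[[-0.6,0,0,0,0.05],[-0.6,0,0,0,0.1]]]' >/dev/null; r
$j '[[[-0.6,0,0,0,0.05],[-0.6,0,0,0,0.1]]]' >/dev/null; r
$j '[[[-0.6,0,0,0,0.05],[-0.6,0,0,0,0.1]]]' >/dev/null; r
$j '[[[-0.6,0,0,0,0.05],[-0.6,0,0,0,0.1]]]' >/dev/null; r
$j '[[[-0.6,0,0,0,0.05],[-0.6,0,0,0,0.1]]]' >/dev/null; r
$j '[[[-0.6,0,0,0,0.05],[-0.6,0,0,0,0.1]]]'; r
```

```text
## 1.074 0.304 [-2.5 -2.7  4.9] 0.7
## 0.974 0.315 [-2.3 -1.8  4.8] 0.8
## 0.874 0.331 [-2.3 -1.9  4. ] 0.9
## 0.774 0.302 [-1.8 -2.1  4.5] 1.0
## 0.674 0.288 [-2.9 -2.3  4.9] 1.1
## 0.574 0.284 [-2.5 -2.8  5.1] 1.2
time: 21.45
tool_pos: [0.5951, 0.2002, 0.3132]
tool_rot: [3.141, -0.001, 0.474]
contact_force: [-1.9, -2.2, 6.1]
opening: 0.0378
grip_force: 40.0
## 0.474 0.297 [-1.9 -2.2  6.1] 1.3
```

```bash
j="python3 -m jog"
$j '[[[0.3,0,0,0,0],[0.3,0,0,0,0],[0.3,0,0,0,0],[0.3,0,0,0,0]]]' >/dev/null
$j '[[[0.3,0,0,-0.02,0],[0.3,0,0,-0.05,0],[0.3,0,0,-0.085,0],[0.3,0,0,-0.085,0]]]'
$j '[[[0.3,-0.03,0.02,0,0],[0.3,-0.06,0.05,0,0],[0.3,-0.09,0.08,0,0],[0.3,-0.12,0.11,0,0],[0.3,-0.15,0.14,0,0]]]'
$j '[[[0.3,-0.01,0.03,0,0],[0.3,-0.02,0.06,0,0],[0.3,-0.02,0.06,0,0]]]'
python3 - <<'E'
from h import *
import cv2
b=robot.read_camera("scene")[:,:,::-1];a=robot.read_camera("top")[:,:,::-1]
c=cv2.resize(b[180:270,280:360],None,fx=5,fy=5,interpolation=cv2.INTER_CUBIC)
d=cv2.resize(a[150:260,180:260],None,fx=5,fy=5,interpolation=cv2.INTER_CUBIC)
o=np.zeros((550,800,3),np.uint8);o[:450,:400]=c;o[:,400:]=d
cv2.imwrite("pics/end.png",o); print(robot.observe()['tool_pos'])
E
```

```text
time: 22.12
tool_pos: [0.5965, 0.2008, 0.4043]
tool_rot: [3.139, -0.012, 0.477]
contact_force: [1.3, 0.3, 1.6]
opening: 0.0597
grip_force: 0.0
time: 22.53
tool_pos: [0.5261, 0.0089, 0.3968]
tool_rot: [3.141, -0.0, 0.477]
contact_force: [1.3, -0.3, -0.1]
opening: 0.0594
grip_force: 0.0
time: 22.78
tool_pos: [0.5369, -0.0573, 0.3964]
tool_rot: [3.14, 0.001, 0.471]
contact_force: [0.5, -0.3, -1.3]
opening: 0.0595
grip_force: 0.0
[ 0.53676588 -0.05313962  0.39658006]
```

View pics/end.png

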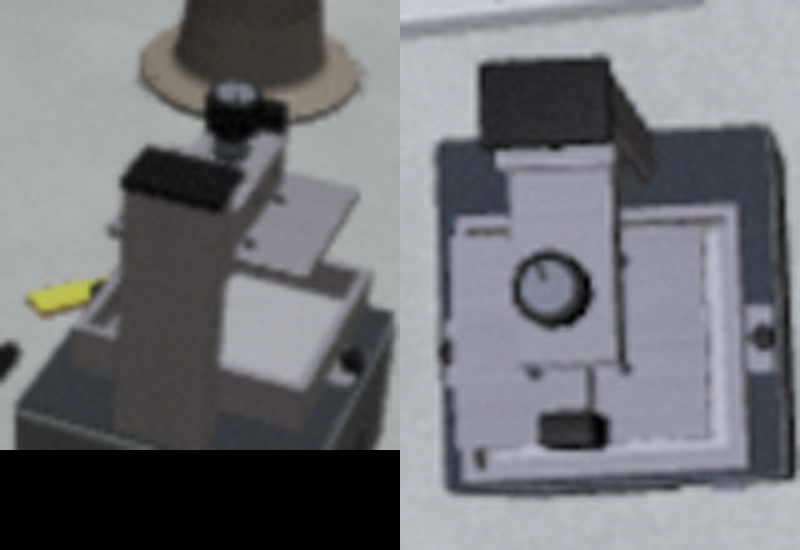

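End view: the platform sits in the bracket with its grip at the mouth (572,428). Its nose corners are at about (455,234) and (702,226), and the index mark has turned clockwise to about (541,268). One quick numeric check of "home" before handing in.

Run:
```python
from h import *
g=lambda a,b:[180+(a-399.5)/5-.5,150+(b+.5)/5-.5]
L,Rr=unproj("top",g(455,234),.236),unproj("top",g(702,226),.236);print(L,Rr,"expected mid (cam)",.591+.048-.0016)
mL,mR=unproj("top",g(521,366),.288),unproj("top",g(618,363),.288)
print("nose edge - mouth",((L+Rr)/2-(mL+mR)/2)[0],"want .078")
```

```text
[0.63764178 0.26884841 0.236     ] [0.64045637 0.13236532 0.236     ] expected mid (cam) 0.6374
nose edge - mouth 0.07821675214356494 want .078
```

```bash
python3 -c "
from cell import robot
print(robot.hand_in())"
```

```text
the job is handed in; nothing more can be done
None
```

I backed the knob off, slid the platform home to the back stop (within about 1 mm by camera), tightened the clamp until its torque levelled off at about 0.3 N m (slip taken from that; the clicks can't be heard), let go, and handed the job in at about 23 s; no verdict came back.

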